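# Sort the turned parts into their trays

## Task

Clear the four loose turned steel parts - two tanged plugs, a ring and a flanged bush - off the bench top: put each into the blue tray that already holds its own kind, standing flat on the tray floor the same way up as now. Set them down, do not drop them, and leave the parts already in the trays and everything else on the bench where they are.

Things in the scene. Friction and masses are not known exactly. Their poses are not given: they have to be found in the camera images.
- plug_a: First loose plug, to be sorted: plain steel turned plug, upright: round fluted body 40 mm in diameter and 40 mm high, on its top a milled flat tang 12 mm thick (own x), 38 mm wide (own y) and 22 mm high, with a cross hole; total height 62 mm, mass about 0.46 kg. Origin: centre of the underside; z up along the axis.
- plug_b: Second loose plug, the same as the first, to be sorted: plain steel turned plug, upright: round fluted body 40 mm in diameter and 40 mm high, on its top a milled flat tang 12 mm thick (own x), 38 mm wide (own y) and 22 mm high, with a cross hole; total height 62 mm, mass about 0.46 kg. Origin: centre of the underside; z up along the axis.
- ring: Loose ring, to be sorted: plain steel ring lying flat, outer diameter 58 mm, inner 40 mm, 30 mm high, about 0.32 kg. Origin: centre of the underside (on the axis); z up along the axis.
- bush: Loose bush, to be sorted: plain steel flanged bush standing on its flange: flange 50 mm in diameter and 9 mm thick, above it a round neck 26 mm in diameter up to 50 mm total height, dark bore at the top; about 0.28 kg. Origin: centre of the underside; z up along the axis.
- tray_plug: Open blue tray, fixed, the one of three alike trays where a plug already stands. Outside 130 (own x) by 170 mm (own y), inside 124 by 164; floor top 3 mm above the origin, rim (6 mm bead) 21 mm. Origin: centre of the underside, on the bench. The part there stands at about own x 0, y +50 mm (within 12 mm); the rest, towards own -y, is empty.
- tray_ring: Open blue tray, fixed, the one of three alike trays where a ring already stands. Outside 130 (own x) by 170 mm (own y), inside 124 by 164; floor top 3 mm above the origin, rim (6 mm bead) 21 mm. Origin: centre of the underside, on the bench. The part there stands at about own x 0, y +50 mm (within 12 mm); the rest, towards own -y, is empty.
- tray_bush: Open blue tray, fixed, the one of three alike trays where a flanged bush already stands. Outside 130 (own x) by 170 mm (own y), inside 124 by 164; floor top 3 mm above the origin, rim (6 mm bead) 21 mm. Origin: centre of the underside, on the bench. The part there stands at about own x 0, y +50 mm (within 12 mm); the rest, towards own -y, is empty.
- stock_plug: Already sorted, in its tray, leave alone: plain steel turned plug, upright: round fluted body 40 mm in diameter and 40 mm high, on its top a milled flat tang 12 mm thick (own x), 38 mm wide (own y) and 22 mm high, with a cross hole; total height 62 mm, mass about 0.46 kg. Origin: centre of the underside; z up along the axis.
- stock_ring: Already sorted, in its tray, leave alone: plain steel ring lying flat, outer diameter 58 mm, inner 40 mm, 30 mm high, about 0.32 kg. Origin: centre of the underside (on the axis); z up along the axis.
- stock_bush: Already sorted, in its tray, leave alone: plain steel flanged bush standing on its flange: flange 50 mm in diameter and 9 mm thick, above it a round neck 26 mm in diameter up to 50 mm total height, dark bore at the top; about 0.28 kg. Origin: centre of the underside; z up along the axis.
- case: Bystander: small aluminium instrument case 70 (own x) by 95 (own y) by 58 mm high, beside the loose parts on the left. Origin: centre of the underside.
- caliper: Bystander: digital caliper lying flat along its own y, about 200 by 65 mm, 13 mm high, to the right of the loose parts. Origin: on the bench under it; it runs from own y -80 (jaws) to +120 mm.
- brass_strip: Bystander: flat brass strip 24 (own x) by 120 (own y) by 6 mm, lying left of the trays. Origin: centre of the underside.

How it is judged:
By the outcome, as a careful person would: the job done as asked, in the order asked, and still so for the second after the job is handed in, with the robot touching nothing.
It also fails if it takes over 109 s, if anything falls off the work surface, if the arm or the gripper's body presses on something with over 40 N, if the wrist force passes 120 N, or if a joint passes its speed limit or range.

## Robot

A 6-joint arm with a two-finger parallel gripper is mounted at the origin on the work surface. World frame = base frame: x ahead of the robot, y to its left, z up, the work surface at z = 0. Lengths are in mm, angles in degrees, forces in N, time in s.
With the tool pointing down it reaches from about 350 to 850 mm from the base axis. Payload 8.1 kg.
Tool frame: the origin (TCP) lies at the very end of the fingers, on their centre line; the grasp point (between the pads) lies r.tcp_to_grasp behind it (r.tcp_to_grasp is the distance from the TCP to the grasp point, in mm); z points along the fingers, y is the line along which they close (so a half turn about z gives the same grasp; the last joint's range is limited). The gripper opens to 85 mm and grips with 20 to 120 N. Pads are 22 mm wide; open, the fingers measure 114 mm over their backs; the gripper's body (76 mm by 85 mm) begins 54 mm behind the grasp point. The pads swing forward as they close: fully open they stand 13 mm farther back than shut.
Start: joints at [65.294, 7.471, 85.268, -0, 87.261, -4.893], TCP at [203.348, 564.495, 231.292] pointing down, gripper open.
Joint ranges: [-169.43, 169.43], [-51.17, 129.36], [1.28, 143.12], [-76.62, 256.62], [0, 156.53], [-152.29, 152.29]. Speed limits (degrees/s): [136.94, 136.94, 159.86, 180, 180, 180].

## Interface

Orientations are given as [roll, pitch, yaw] about the fixed x, y, z axes, in that order (R = Rz(yaw) Ry(pitch) Rx(roll)).
In Python, from bench import sense, viewer, order, r gives the robot as it stands.
- The arm moves only by the tool carry_out, never from a script. Its argument "increments" is one flat list of numbers, 7 for each row, row after row: the shift along the tool's x, y, z as a fraction of full scale, then the turn, a rotation vector about the tool's x, y, z as a fraction of full scale, then the opening, from -1 (shut) to 1 (fully open). A call has exactly 10 rows; each row is the pose to reach, as a shift and turn from the pose commanded when the call began, along the tool's axes at that moment, turning the shorter way round; what a row does not reach only later rows make up. Full scale, the value 1, is 400 mm for a shift and 2 pi rad for a turn. A row lasts 1/8 s, in which the tool goes at most 62.5 mm and 10.7 degrees, less where a joint would pass 70% of its speed; a pose out of reach is approached as far as the arm can. A call with a number of a shift or a turn outside -1 to 1 is refused whole. A call with a gripper value outside its range is refused whole. The fingers move at their own pace and stop on an object; "force" is the grip in N (left out, the last holds). Time passes only in rows, so rows that repeat a pose let the fingers close, or fill a call up. It gives the time, the measured TCP pose, the force, the opening and the grip force at its end, in the units of the state.
- sense(): the state, without advancing time (a new reading comes with each control period).
- viewer.snapshot(name): name is "scene" or "side" or "wrist"; returns the picture (420x560x3 uint8, red, green, blue); there is no depth.
- viewer.get_calibration(name): a dict with "fx", "fy", "cx", "cy" (pixels), "R" (3x3) and "t" (3): a world point X has camera coordinates R X + t. Camera axes: x right, y down, z forward; pixel columns grow to the right and rows downward; lengths in mm; the calibration is good to about 2 mm. A picture is of the moment at which its call begins: read the wrist's pose just before it. get_calibration takes no time and is no camera call; for the wrist camera it gives the pose at the moment of the call.
- order.hand_in(): hands the job in; it is judged then, once.
The state is a dict: "time": time; "joint_pos": joint angles; "qd": joint speeds; "joint_efforts": joint torques, N m; "tool_pos": TCP position; "tcp_rot": TCP orientation; "ft_force": force on the tool from outside, world axes, zero at the start; "wrist_torque": the same for the moment, N m; "finger_gap": finger opening in mm; "grip_force": force on a finger pad.
Only numpy, scipy, OpenCV 4.12 (cv2) and the standard library are available. Lean on these libraries where they do the work, as an engineer would, in place of code of your own. Each camera call takes 0.05 s, during which the arm holds its last target. There are 200 camera calls.

## Working session

There is one attempt and no reset: what is moved stays moved. The work goes in short steps, Python scripts to look and compute and a tool call to move; the robot and the scene stay as the last step left them, time stands still between calls to the robot, and variables do not carry over. Pictures are saved under pics/ and viewed, at most 14 in all, crops included, and the job is handed in when it is done.

Besides the shell and the picture viewer there is one more tool, called after "Call:" by a JSON object that holds its "method" and its "body". carry_out: Moves the arm, as the interface text tells. Its arguments: {"type":"object","properties":{"increments":{"type":"array"},"force":{"type":"number"}},"required":["increments"]}

```bash
mkdir -p pics; ls; python3 - <<'E'
from bench import sense, viewer, order, r
import cv2,numpy as np
s=sense();print(s,r.tcp_to_grasp)
for n in("scene","side","wrist"):
    im=viewer.snapshot(n);cv2.imwrite(f"pics/{n}0.png",im[:,:,::-1])
    c=viewer.get_calibration(n);print(n,c["fx"],c["cx"],c["cy"],(-np.array(c["R"]).T@np.array(c["t"])).round(1))
E
```

```text
pics
{'time': 0.0, 'joint_pos': array([ 6.52953231e+01,  7.51725310e+00,  8.53322351e+01, -9.10142102e-04,
        8.72616017e+01, -4.89178499e+00]), 'qd': array([ 0.01120405,  0.05872022, -0.06035006, -0.03043982,  0.03971022,
       -0.03880994]), 'joint_efforts': array([ 4.91608171e-04, -5.69427788e+01, -5.00535321e+01, -1.64412068e-04,
        1.54514064e-02, -2.07123854e-06]), 'tool_pos': array([203.0999236 , 563.96738858, 230.19375301]), 'tcp_rot': array([-1.79889237e+02, -8.56737227e-03,  1.60187144e+02]), 'ft_force': array([ 0.2771068 ,  0.42650519, -0.55913799]), 'wrist_torque': array([-0.02355726, -0.01758195, -0.01478034]), 'grip_force': 0.0, 'finger_gap': 85.42670166553768} 18.700000000000003
scene 388.4038396121432 280.07717500126284 209.60667051492672 [1148.5 -248.3  633.3]
side 420.8888645374388 284.5087101174189 208.2930674277718 [ 229.9 -604.5  653. ]
wrist 349.40694552025974 277.63651390623676 210.71395219516083 [129.3 590.5 373.8]
```

View pics/scene0.png

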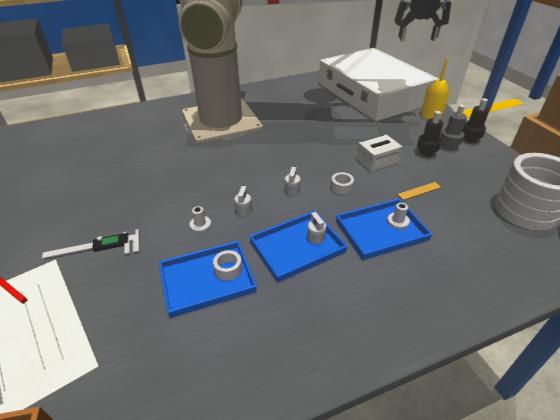

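View pics/side0.png

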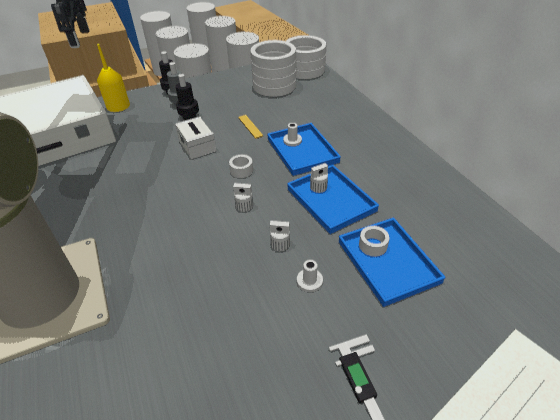

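View pics/wrist0.png

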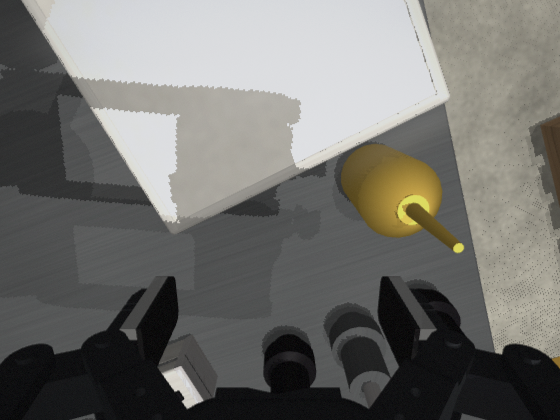

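The scene picture shows the bush at (200,218), plugs at (243,203) and (292,183), and the ring at (342,183). The trays, left to right, are ring, plug and bush. The side picture shows the bush at (310,275), plugs at (280,238) and (243,198), and the ring at (241,166). The wrist picture shows only the big case. Next I'll triangulate roughly.

```bash
cat > h.py <<'E'
import numpy as np, cv2, json
from scipy.spatial.transform import Rotation as Ro
def P(c):
    K=np.array([[c["fx"],0,c["cx"]],[0,c["fy"],c["cy"]],[0,0,1]])
    return K@np.c_[np.array(c["R"]),np.array(c["t"])]
def tri(c1,p1,c2,p2):
    X=cv2.triangulatePoints(P(c1),P(c2),np.array(p1,float).reshape(2,1),np.array(p2,float).reshape(2,1))[:,0]
    return X[:3]/X[3]
def proj(c,X):
    q=np.c_[np.atleast_2d(X),np.ones(len(np.atleast_2d(X)))]@P(c).T
    return q[:,:2]/q[:,2:]
def onz(c,p,z):  # pixel -> world point at height z
    R=np.array(c["R"]);o=-R.T@np.array(c["t"])
    d=R.T@np.array([(p[0]-c["cx"])/c["fx"],(p[1]-c["cy"])/c["fy"],1])
    return o+d*(z-o[2])/d[2]
def goto(s,pos,yaw):
    """fractions for carry_out from commanded pose s=(pos,rpy) to tool-down pose"""
    R0=Ro.from_euler('xyz',s[1],degrees=True);R1=Ro.from_euler('xyz',[180,0,yaw],degrees=True)
    return (R0.inv().apply(np.array(pos)-s[0])/400).round(4),((R0.inv()*R1).as_rotvec()/(2*np.pi)).round(4)
E
python3 - <<'E'
from bench import viewer
from h import *
a,b=viewer.get_calibration("scene"),viewer.get_calibration("side")
for n,p,q in[("bush",(198.5,210),(310.5,265)),("plug1",(246,190),(280,224)),("plug2",(294,171),(242,186)),("ring",(343,178),(241,160)),
 ("sring",(228,257),(375,234)),("splug",(318,217),(319,169)),("sbush",(401,207),(292,127)),
 ("tr near",(255,288),(442,264)),("tr2",(172,310),(387,302)),("tr3",(160,264),(340,236)),("tr4",(240,243),(394,222)),
 ("tp1",(345,245),(377,202)),("tp3",(251,240),(289,185)),("tb1",(430,236),(339,155)),("tb3",(338,216),(268,133))]:
    print(n,tri(a,p,b,q).round(1))
c=viewer.get_calibration("wrist");print(np.array(c["R"]).round(3))
E
```

```text
bush [ 468.  -177.7   45.8]
plug1 [457.1 -62.3  55.8]
plug2 [430.1  75.2  56.8]
ring [471.3 195.4  30.5]
sring [ 622.9 -155.8   36.9]
splug [607.9  53.   58.9]
sbush [636.3 251.5  45.9]
tr near [ 730.9 -194.9    5.5]
tr2 [ 613.5 -268.6  -68.1]
tr3 [ 566.5 -231.6   74.5]
tr4 [ 649.8 -152.2   78.1]
tp1 [718.9  14.1  16.6]
tp3 [547.9 -38.5  50.3]
tb1 [745.1 225.8  -6.2]
tb3 [566.6 160.9  58.3]
[[ 0.339  0.941 -0.002]
 [ 0.894 -0.322  0.31 ]
 [ 0.291 -0.107 -0.951]]
```

The triangulated heights fit the given sizes. I'll move the wrist camera to an overview pose.

```bash
python3 - <<'E'
from h import *
s=([203.348,564.495,231.292],[180,0,160.187])
print(goto(s,[400,330,340],180))
print(goto(([400,330,340],[180,0,180]),[580,90,340],180))
E
```

```text
(array([-0.6612, -0.3849, -0.2718]), array([ 0.   ,  0.   , -0.055]))
(array([-0.45, -0.6 , -0.  ]), array([0., 0., 0.]))
```

Call:
{"method": "carry_out", "body": {"increments": [-0.1,-0.06,-0.04,0,0,-0.01,1,-0.2,-0.12,-0.08,0,0,-0.02,1,-0.3,-0.18,-0.13,0,0,-0.03,1,-0.4,-0.24,-0.18,0,0,-0.04,1,-0.5,-0.3,-0.22,0,0,-0.05,1,-0.6,-0.35,-0.26,0,0,-0.055,1,-0.6612,-0.3849,-0.2718,0,0,-0.055,1,-0.6612,-0.3849,-0.2718,0,0,-0.055,1,-0.6612,-0.3849,-0.2718,0,0,-0.055,1,-0.6612,-0.3849,-0.2718,0,0,-0.055,1]}}

```text
time: 1.4
tool_pos: [399.2, 330.7, 339.5]
tcp_rot: [-180.0, -0.0, -179.9]
ft_force: [-0.1, -0.0, -0.7]
finger_gap: 85.5
grip_force: 0.0
```

Call:
{"method": "carry_out", "body": {"increments": [-0.08,-0.1,0,0,0,0,1,-0.16,-0.2,0,0,0,0,1,-0.24,-0.3,0,0,0,0,1,-0.32,-0.4,0,0,0,0,1,-0.4,-0.5,0,0,0,0,1,-0.45,-0.6,0,0,0,0,1,-0.45,-0.6,0,0,0,0,1,-0.45,-0.6,0,0,0,0,1,-0.45,-0.6,0,0,0,0,1,-0.45,-0.6,0,0,0,0,1]}}

```text
time: 2.65
tool_pos: [579.6, 91.1, 340.2]
tcp_rot: [180.0, 0.0, -179.9]
ft_force: [-0.7, 0.6, 0.0]
finger_gap: 85.3
grip_force: 0.0
```

```bash
cat >> h.py <<'E'
def shot(n,tag):
    from bench import viewer
    c=viewer.get_calibration(n);im=viewer.snapshot(n);cv2.imwrite(f"pics/{tag}.png",im[:,:,::-1])
    json.dump({k:np.array(v).tolist() for k,v in c.items()},open(f"pics/{tag}.json","w"));return im,c
E
python3 -c "
from h import *
shot('wrist','w1')"
```

Call:
{"method": "carry_out", "body": {"increments": [0,-0.1,0,0,0,0,1,0,-0.2,0,0,0,0,1,0,-0.3,0,0,0,0,1,0,-0.4,0,0,0,0,1,0,-0.45,0,0,0,0,1,0,-0.45,0,0,0,0,1,0,-0.45,0,0,0,0,1,0,-0.45,0,0,0,0,1,0,-0.45,0,0,0,0,1,0,-0.45,0,0,0,0,1]}}

```text
time: 3.95
tool_pos: [579.9, -89.5, 340.1]
tcp_rot: [-180.0, 0.0, -180.0]
ft_force: [-0.2, -0.3, -0.4]
finger_gap: 85.5
grip_force: 0.0
```

```bash
python3 -c "
from h import *
from bench import sense
shot('wrist','w2')
s=sense();print(s['time'],s['tool_pos'],s['tcp_rot'])"
```

```text
4.0 [579.94142297 -89.67374532 340.03877638] [ 1.79999808e+02  2.14595163e-03 -1.79982355e+02]
```

View pics/w1.png

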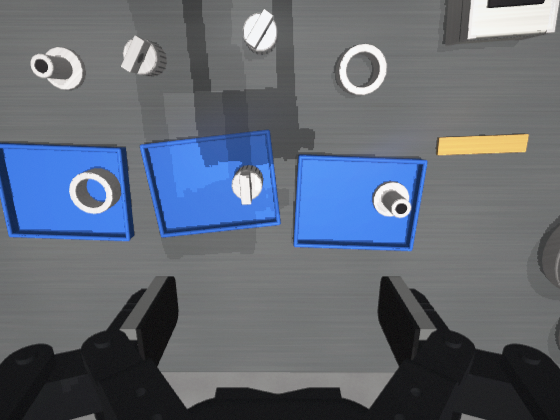

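View pics/w2.png

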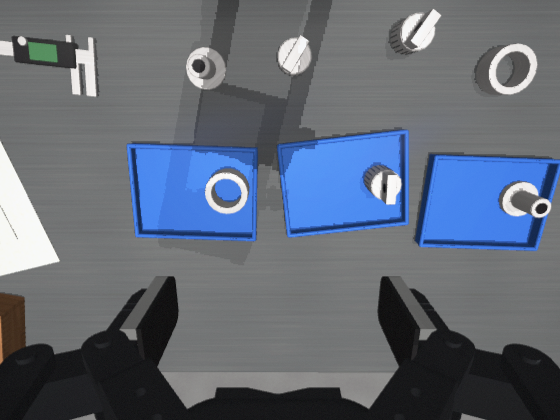

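Both wrist pictures show all four loose parts in the upper band. In w1 the bush is at (42,66), plugs at (140,57) and (262,32), and the ring at (362,68). The trays lie below, with the stock parts in their right-hand halves. Next I'll zoom in on the tops and segment the trays.

```bash
python3 - <<'E'
from h import *
a=cv2.imread('pics/w1.png');b=cv2.imread('pics/w2.png')
f=lambda im,x:cv2.resize(im[0:104,x:x+200],None,fx=4,fy=4,interpolation=cv2.INTER_CUBIC)[:290]
# plugs only: w1 cols 105-305, w2 cols 260-460
v=np.vstack([f(a,105),f(b,260)]);cv2.imwrite('pics/zoom.png',v)
for t in('w1','w2'):
    im=cv2.imread(f'pics/{t}.png');c=json.load(open(f'pics/{t}.json'))
    bl=((im[:,:,0].astype(int)-im[:,:,2])>80).astype(np.uint8)
    cs,_=cv2.findContours(bl,cv2.RETR_EXTERNAL,cv2.CHAIN_APPROX_NONE)
    for k in cs:
        if cv2.contourArea(k)<3000: continue
        w=np.array([onz(c,p,21)[:2] for p in cv2.convexHull(k)[:,0]],np.float32)
        print(t,'tray',[np.round(x,1) for x in cv2.minAreaRect(w)])
    # bright tops
    g=cv2.cvtColor(im,cv2.COLOR_BGR2GRAY)
    m=(g>215).astype(np.uint8)
    cs,_=cv2.findContours(m,cv2.RETR_EXTERNAL,cv2.CHAIN_APPROX_NONE)
    for k in cs:
        (x,y),wh,an=cv2.minAreaRect(k)
        if 60<cv2.contourArea(k)<4000 and y<230: print(t,'bright',round(x,1),round(y,1),np.round(wh,1),round(an,1), onz(c,(x,y),40).round(1))
E
```

```text
w1 tray [array([643.2, 200.8]), array([171.9, 132.5]), np.float64(87.9)]
w1 tray [array([ 628.2, -205.2]), array([172.8, 132.6]), np.float64(87.9)]
w1 tray [array([616.6,   1.1]), array([132.2, 171.9]), np.float64(6.6)]
w1 bright 392.0 200.0 [34. 36.] 90.0 [630.8 241.4  40. ]
w1 bright 240.6 188.7 [29.8 16.8] 85.9 [615.7  41.8  40. ]
w1 bright 256.1 184.7 [24.1  9.7] 86.4 [610.3  62.1  40. ]
w1 bright 90.0 192.5 [39. 42.] 90.0 [ 621.  -156.2   40. ]
w1 bright 41.0 65.5 [21. 20.] 90.0 [ 466.5 -188.3   40. ]
w1 bright 64.3 67.9 [40.5 33.4] 87.8 [ 469.1 -161.4   40. ]
w1 bright 148.9 61.3 [10.6 27.7] 25.0 [461.9 -60.8  40. ]
w1 bright 362.5 68.5 [49. 45.] 90.0 [469.4 190.   40. ]
w1 bright 129.8 52.7 [14.2 33.8] 24.4 [452.6 -82.1  40. ]
w1 bright 268.9 37.8 [11.3 31.4] 30.3 [436.7  80.   40. ]
w1 bright 254.8 25.4 [19.7 37.5] 30.3 [424.  64.  40.]
w1 bright 513.0 19.0 [38. 90.] 90.0 [417.2 356.4  40. ]
w2 tray [array([643.2, 200.1]), array([172.4, 132.4]), np.float64(87.9)]
w2 tray [array([ 628.3, -205.8]), array([172. , 132.5]), np.float64(88.0)]
w2 tray [array([6.165e+02, 3.000e-01]), array([132.6, 171.7]), np.float64(6.6)]
w2 bright 541.0 208.0 [16. 18.] 90.0 [642.2 259.9  40. ]
w2 bright 518.5 197.7 [27.3 36.6] 32.3 [628. 227.  40.]
w2 bright 393.3 189.1 [13.  28.6] 3.6 [616.3  60.8  40. ]
w2 bright 376.2 184.7 [ 8.5 24.2] 5.7 [610.3  37.9  40. ]
w2 bright 225.5 192.5 [39. 41.] 90.0 [ 620.9 -159.    40. ]
w2 bright 29.0 208.5 [ 58. 133.] 0.0 [ 643.1 -421.8   40. ]
w2 bright 195.7 66.1 [18.9 39.6] 10.3 [ 467.2 -186.9   40. ]
w2 bright 512.5 68.5 [42.4 52.3] 45.0 [469.8 186.1  40. ]
w2 bright 6.0 47.5 [13. 12.] 90.0 [ 447.3 -405.3   40. ]
w2 bright 82.1 67.0 [57.2 23.1] 86.8 [ 468.2 -320.7   40. ]
w2 bright 290.9 52.4 [23.  37.3] 17.9 [452.4 -75.1  40. ]
w2 bright 408.5 25.2 [ 9.4 32.4] 33.7 [424.1  58.3  40. ]
w2 bright 427.2 30.8 [16.4 42.2] 35.5 [429.8  80.3  40. ]
```

View pics/zoom.png

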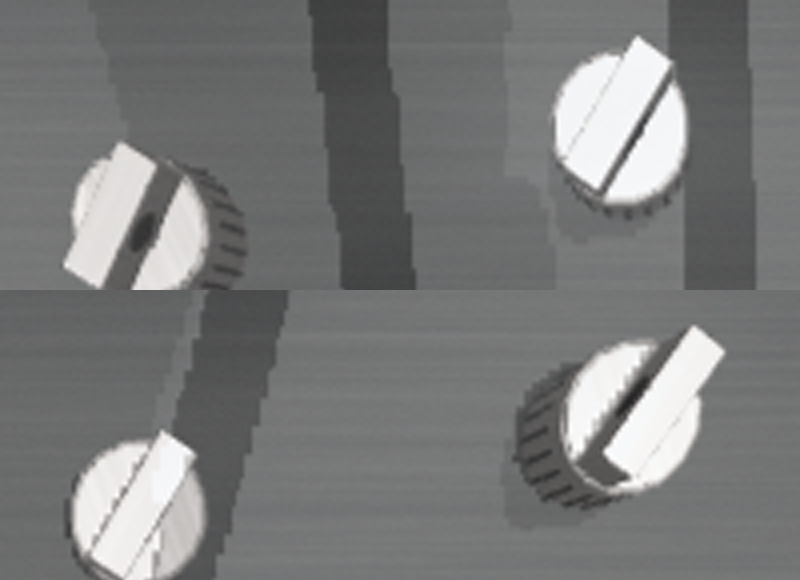

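The zoom clearly shows the tang-top corners of both plugs in both views. I'll triangulate those now.

```bash
python3 - <<'E'
from h import *
c1,c2=[json.load(open(f'pics/{t}.json')) for t in('w1','w2')]
z=lambda p,ox,oy:((p[0]+.5)/4-.5+ox,(p[1]-oy+.5)/4-.5)
Q={"plug1":([(122,141),(157,163),(100,290),(63,266)],[(163,430),(196,458),(122,580),(88,555)]),
"plug2":([(638,36),(672,66),(600,194),(562,160)],[(693,325),(725,352),(632,482),(603,455)])}
for n,(A,B) in Q.items():
    A=[z(p,105,0) for p in A];B=[z(p,260,290) for p in B]
    print(n,tri(c1,np.mean(A,0),c2,np.mean(B,0)).round(1))
    W=np.array([(onz(c1,p,62)+onz(c2,q,62))/2 for p,q in zip(A,B)]);print(W.round(1).tolist())
    for i,j in((0,3),(1,2)):
        d=W[j]-W[i];print('  tang dir',np.degrees(np.arctan2(d[1],d[0])).round(1),np.linalg.norm(d).round(1))
    for c,A_ in((c1,A),(c2,B)): print('  centre z62',onz(c,np.mean(A_,0),62).round(1))
# circles: top of bush (z50) ring(z30): mask, fit
g1,g2=[cv2.cvtColor(cv2.imread(f'pics/{t}.png'),cv2.COLOR_BGR2GRAY) for t in('w1','w2')]
def bore(g,x,y,h,th):
    m=(g[y-h:y+h,x-h:x+h]<th).astype(np.uint8);n,l,s,ce=cv2.connectedComponentsWithStats(m)
    return [(tuple((ce[i]+[x-h,y-h]).round(1)),int(s[i,4])) for i in range(1,n) if s[i,4]>25]
print(bore(g1,41,66,12,100),bore(g2,199,66,12,100))
print('ring',tri(c1,(362.5,68.5),c2,(512.5,68.5)),onz(c1,(362.5,68.5),30),onz(c2,(512.5,68.5),30))
for n,(x,y,zz) in {"sring":(620,-157,33)}.items(): pass
for t,c,g,wx,wy in(('w1',c1,g1,(336,390),(42,97)),('w2',c2,g2,(470,545),(38,102))):
    m=(g[wy[0]:wy[1],wx[0]:wx[1]]>215).astype(np.uint8)
    k=max(cv2.findContours(m,cv2.RETR_EXTERNAL,cv2.CHAIN_APPROX_NONE)[0],key=cv2.contourArea)
    w=np.array([onz(c,p+np.array([wx[0],wy[0]]),30)[:2] for p in k[:,0]],np.float32)
    print(t,'ring fit',cv2.fitEllipse(w),cv2.minEnclosingCircle(w))
print('stock ring',onz(c1,(94,193),33),onz(c2,(226.5,191),33))
print('stock plug',tri(c1,(246,189),c2,(391.5,189)));print('stock bush',tri(c1,(401,208.5),c2,(540.5,208)))
E
```

```text
plug1 [455.8 -71.1  61.4]
[[437.2, -65.6, 62.0], [443.3, -56.5, 62.0], [475.1, -76.4, 62.0], [468.7, -85.9, 62.0]]
  tang dir -32.9 37.6
  tang dir -32.0 37.5
  centre z62 [455.7 -70.8  62. ]
  centre z62 [456.  -71.1  62. ]
plug2 [430.4  69.9  61.1]
[[411.8, 75.3, 62.0], [418.5, 84.5, 62.0], [450.1, 64.1, 62.0], [442.5, 54.6, 62.0]]
  tang dir -33.9 37.1
  tang dir -32.9 37.6
  centre z62 [430.5  69.9  62. ]
  centre z62 [430.6  69.6  62. ]
[((np.float64(41.0), np.float64(65.6)), 131)] [((np.float64(208.5), np.float64(71.3)), 42), ((np.float64(198.5), np.float64(65.7)), 131)]
ring [468.87641267 192.33461197  29.85957253] [468.69579776 192.28857286  30.        ] [469.07687743 192.28684416  30.        ]
w1 ring fit ((469.5784606933594, 192.49179077148438), (54.4988899230957, 55.111690521240234), 97.0581283569336) ((469.6693115234375, 192.35699462890625), 28.119152069091797)
w2 ring fit ((469.66351318359375, 192.23495483398438), (54.41503143310547, 54.76445007324219), 60.01076126098633) ((469.7049255371094, 192.23831176757812), 28.102895736694336)
stock ring [ 623.58286258 -154.8891847    33.        ] [ 620.76541035 -158.61974832   33.        ]
stock plug [610.27430331  50.88149687  62.37262162]
stock bush [638.73075121 250.36828776  51.35582049]
```

```bash
python3 - <<'E'
from h import *
c1,c2=[json.load(open(f'pics/{t}.json')) for t in('w1','w2')]
print('bush',tri(c1,(41,65.6),c2,(198.5,65.7)),onz(c1,(41,65.6),50),onz(c2,(198.5,65.7),50))
W=[((580,-90,340),180),((455.8,-71,100),96.6),((455.8,-71,12),96.6),((455.8,-71,110),96.6),((622.8,-53.9,110),96.6),((622.8,-53.9,16),96.6),((622.8,-53.9,110),96.6),
((430.5,69.8,110),96.6),((430.5,69.8,12),96.6),((430.5,69.8,110),96.6),((617.2,-5.3,110),96.6),((617.2,-5.3,16),96.6)]
for (p,y),(q,w) in zip(W,W[1:]): print(q,w,*[x.tolist() for x in goto((p,[180,0,y]),q,w)])
E
```

```text
bush [ 467.58623809 -181.2063482    51.27931602] [ 467.42961106 -181.99777004   50.        ] [ 467.5444519  -181.47948968   50.        ]
(455.8, -71, 100) 96.6 [0.3105, 0.0475, 0.6] [-0.0, -0.0, 0.2317]
(455.8, -71, 12) 96.6 [0.0, -0.0, 0.22] [0.0, 0.0, 0.0]
(455.8, -71, 110) 96.6 [-0.0, 0.0, -0.245] [0.0, 0.0, 0.0]
(622.8, -53.9, 110) 96.6 [-0.0055, 0.4196, 0.0] [0.0, 0.0, 0.0]
(622.8, -53.9, 16) 96.6 [0.0, -0.0, 0.235] [0.0, 0.0, 0.0]
(622.8, -53.9, 110) 96.6 [-0.0, 0.0, -0.235] [0.0, 0.0, 0.0]
(430.5, 69.8, 110) 96.6 [0.3625, -0.442, -0.0] [0.0, 0.0, 0.0]
(430.5, 69.8, 12) 96.6 [0.0, -0.0, 0.245] [0.0, 0.0, 0.0]
(430.5, 69.8, 110) 96.6 [-0.0, 0.0, -0.245] [0.0, 0.0, 0.0]
(617.2, -5.3, 110) 96.6 [-0.2402, 0.4421, 0.0] [0.0, 0.0, 0.0]
(617.2, -5.3, 16) 96.6 [0.0, -0.0, 0.235] [0.0, 0.0, 0.0]
```

Call:
{"method": "carry_out", "body": {"increments": [0.04,0.006,0.08,0,0,0.029,1,0.08,0.012,0.15,0,0,0.058,1,0.12,0.018,0.23,0,0,0.087,1,0.16,0.024,0.31,0,0,0.116,1,0.2,0.03,0.39,0,0,0.145,1,0.24,0.036,0.46,0,0,0.174,1,0.28,0.042,0.53,0,0,0.203,1,0.3105,0.0475,0.6,0,0,0.2317,1,0.3105,0.0475,0.6,0,0,0.2317,1,0.3105,0.0475,0.6,0,0,0.2317,1]}}

```text
time: 5.25
tool_pos: [456.8, -71.3, 101.4]
tcp_rot: [179.9, 0.0, 96.8]
ft_force: [0.8, 0.1, -0.1]
finger_gap: 85.2
grip_force: 0.0
```

```bash
python3 - <<'E'
from h import *
im,c=shot('wrist','w3')
print(proj(c,[(455.8,-71,62),(455.8,-71,40),(430.5,69.8,62)]))
E
```

```text
[[274.27556229 241.89173497]
 [274.52737334 227.97834208]
 [253.99788778 -57.99426959]]
```

View pics/w3.png

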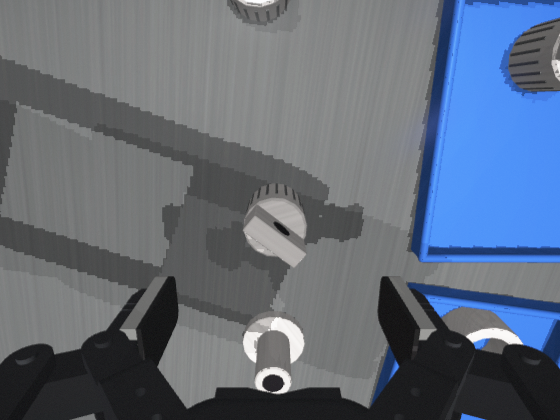

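The wrist picture shows the plug between the fingers, with its tang centre at about (275,238). The predicted point was (274,242), which agrees. I'll descend and grip.

Call:
{"method": "carry_out", "body": {"increments": [0,0,0.04,0,0,0,1,0,0,0.09,0,0,0,1,0,0,0.14,0,0,0,1,0,0,0.18,0,0,0,1,0,0,0.21,0,0,0,1,0,0,0.22,0,0,0,1,0,0,0.22,0,0,0,1,0,0,0.22,0,0,0,-0.1,0,0,0.22,0,0,0,-0.3,0,0,0.22,0,0,0,-0.3], "force": 60}}

```text
time: 6.55
tool_pos: [456.2, -71.2, 12.8]
tcp_rot: [180.0, 0.0, 96.6]
ft_force: [-2.1, 0.0, 2.2]
finger_gap: 38.4
grip_force: 60.0
```

Call:
{"method": "carry_out", "body": {"increments": [0,0,0,0,0,0,-0.3,0,0,0,0,0,0,-0.3,0,0,-0.01,0,0,0,-0.3,0,0,-0.05,0,0,0,-0.3,0,0,-0.1,0,0,0,-0.3,0,0,-0.15,0,0,0,-0.3,0,0,-0.2,0,0,0,-0.3,0,0,-0.235,0,0,0,-0.3,0,0,-0.245,0,0,0,-0.3,0,0,-0.245,0,0,0,-0.3]}}

```text
time: 7.8
tool_pos: [455.6, -71.0, 109.9]
tcp_rot: [-180.0, -0.0, 96.6]
ft_force: [-0.3, -0.5, -5.3]
finger_gap: 38.1
grip_force: 61.2
```

Call:
{"method": "carry_out", "body": {"increments": [0,0.03,0,0,0,0,-0.3,-0.001,0.09,0,0,0,0,-0.3,-0.002,0.16,0,0,0,0,-0.3,-0.003,0.23,0,0,0,0,-0.3,-0.004,0.3,0,0,0,0,-0.3,-0.005,0.36,0,0,0,0,-0.3,-0.0055,0.4,0,0,0,0,-0.3,-0.0055,0.4196,0,0,0,0,-0.3,-0.0055,0.4196,0,0,0,0,-0.3,-0.0055,0.4196,0,0,0,0,-0.3]}}

```text
time: 9.05
tool_pos: [622.1, -53.9, 109.5]
tcp_rot: [-179.9, -0.0, 96.6]
ft_force: [-0.4, -0.3, -5.3]
finger_gap: 38.4
grip_force: 61.4
```

Call:
{"method": "carry_out", "body": {"increments": [0,0,0.03,0,0,0,-0.3,0,0,0.08,0,0,0,-0.3,0,0,0.13,0,0,0,-0.3,0,0,0.17,0,0,0,-0.3,0,0,0.2,0,0,0,-0.3,0,0,0.22,0,0,0,-0.3,0,0,0.226,0,0,0,-0.3,0,0,0.23,0,0,0,-0.3,0,0,0.233,0,0,0,-0.3,0,0,0.235,0,0,0,-0.3]}}

```text
time: 10.3
tool_pos: [623.0, -54.0, 16.4]
tcp_rot: [180.0, 0.0, 96.6]
ft_force: [0.2, -0.2, -4.5]
finger_gap: 38.7
grip_force: 61.4
```

Call:
{"method": "carry_out", "body": {"increments": [0,0,0,0,0,0,-0.3,0,0,0,0,0,0,-0.3,0,0,0.001,0,0,0,-0.3,0,0,0.001,0,0,0,-0.3,0,0,0.002,0,0,0,-0.3,0,0,0.002,0,0,0,-0.3,0,0,0.0025,0,0,0,-0.3,0,0,0.0025,0,0,0,-0.3,0,0,0.0025,0,0,0,-0.3,0,0,0.0025,0,0,0,-0.3]}}

```text
time: 11.55
tool_pos: [622.8, -54.0, 15.9]
tcp_rot: [180.0, 0.0, 96.6]
ft_force: [-6.1, 0.2, 7.1]
finger_gap: 38.1
grip_force: 62.6
```

The plug is touching the tray floor (7 N). I'll release it and lift.

Call:
{"method": "carry_out", "body": {"increments": [0,0,0,0,0,0,0,0,0,0,0,0,0,0.3,0,0,0,0,0,0,0.45,0,0,0,0,0,0,0.45,0,0,-0.02,0,0,0,0.45,0,0,-0.06,0,0,0,0.45,0,0,-0.12,0,0,0,0.45,0,0,-0.18,0,0,0,0.45,0,0,-0.22,0,0,0,0.7,0,0,-0.2375,0,0,0,1]}}

```text
time: 12.8
tool_pos: [623.5, -54.1, 112.0]
tcp_rot: [179.9, 0.0, 96.6]
ft_force: [-0.3, 0.1, -0.9]
finger_gap: 85.6
grip_force: 0.0
```

Call:
{"method": "carry_out", "body": {"increments": [0.04,-0.05,0,0,0,0,1,0.09,-0.11,0,0,0,0,1,0.15,-0.18,0,0,0,0,1,0.21,-0.26,0,0,0,0,1,0.27,-0.33,0,0,0,0,1,0.32,-0.39,0,0,0,0,1,0.35,-0.43,0,0,0,0,1,0.3625,-0.442,0,0,0,0,1,0.3625,-0.442,0,0,0,0,1,0.3625,-0.442,0,0,0,0,1]}}

```text
time: 14.05
tool_pos: [431.0, 69.5, 110.1]
tcp_rot: [180.0, 0.0, 96.6]
ft_force: [0.8, -0.5, 0.5]
finger_gap: 85.5
grip_force: 0.0
```

```bash
python3 - <<'E'
from h import *
im,c=shot('wrist','w4')
im2,_=shot('scene','s4')
v=np.vstack([cv2.resize(im,(400,300)),cv2.resize(im2[130:330,150:440],(400,276))])
cv2.imwrite('pics/v4.png',v[:,:,::-1])
print(proj(c,[(430.5,69.8,62)])*400/560)
E
```

```text
[[196.67185227 168.67601847]]
```

View pics/v4.png

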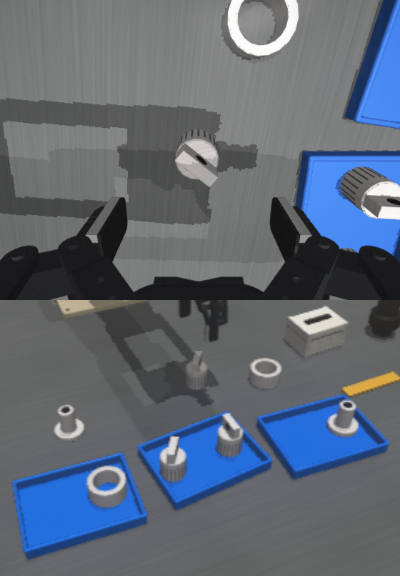

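The picture shows the first plug standing in its tray (lower half, (173,460)). The second plug is centred between the fingers at about (197,165). I'll continue.

Call:
{"method": "carry_out", "body": {"increments": [0,0,0.04,0,0,0,1,0,0,0.09,0,0,0,1,0,0,0.14,0,0,0,1,0,0,0.19,0,0,0,1,0,0,0.23,0,0,0,1,0,0,0.245,0,0,0,1,0,0,0.245,0,0,0,1,0,0,0.245,0,0,0,-0.1,0,0,0.245,0,0,0,-0.3,0,0,0.245,0,0,0,-0.3], "force": 60}}

```text
time: 15.4
tool_pos: [431.1, 69.8, 13.0]
tcp_rot: [179.9, 0.0, 96.6]
ft_force: [-3.0, -1.1, 3.4]
finger_gap: 38.5
grip_force: 59.8
```

Call:
{"method": "carry_out", "body": {"increments": [0,0,0,0,0,0,-0.3,0,0,0,0,0,0,-0.3,0,0,-0.01,0,0,0,-0.3,0,0,-0.05,0,0,0,-0.3,0,0,-0.1,0,0,0,-0.3,0,0,-0.15,0,0,0,-0.3,0,0,-0.2,0,0,0,-0.3,0,0,-0.235,0,0,0,-0.3,0,0,-0.245,0,0,0,-0.3,0,0,-0.245,0,0,0,-0.3]}}

```text
time: 16.65
tool_pos: [430.3, 69.8, 109.9]
tcp_rot: [-180.0, -0.0, 96.6]
ft_force: [0.7, 0.7, -5.0]
finger_gap: 38.3
grip_force: 61.2
```

Call:
{"method": "carry_out", "body": {"increments": [-0.01,0.03,0,0,0,0,-0.3,-0.05,0.09,0,0,0,0,-0.3,-0.09,0.16,0,0,0,0,-0.3,-0.13,0.23,0,0,0,0,-0.3,-0.17,0.3,0,0,0,0,-0.3,-0.21,0.37,0,0,0,0,-0.3,-0.23,0.42,0,0,0,0,-0.3,-0.24,0.442,0,0,0,0,-0.3,-0.2402,0.4421,0,0,0,0,-0.3,-0.2402,0.4421,0,0,0,0,-0.3]}}

```text
time: 17.9
tool_pos: [616.4, -5.1, 109.4]
tcp_rot: [-179.9, -0.0, 96.6]
ft_force: [-0.4, -0.6, -4.2]
finger_gap: 38.3
grip_force: 61.5
```

Call:
{"method": "carry_out", "body": {"increments": [0,0,0.03,0,0,0,-0.3,0,0,0.08,0,0,0,-0.3,0,0,0.13,0,0,0,-0.3,0,0,0.17,0,0,0,-0.3,0,0,0.2,0,0,0,-0.3,0,0,0.22,0,0,0,-0.3,0,0,0.226,0,0,0,-0.3,0,0,0.23,0,0,0,-0.3,0,0,0.233,0,0,0,-0.3,0,0,0.235,0,0,0,-0.3]}}

```text
time: 19.15
tool_pos: [617.5, -5.4, 16.4]
tcp_rot: [180.0, 0.0, 96.6]
ft_force: [-0.2, 0.2, -4.6]
finger_gap: 38.3
grip_force: 61.5
```

Call:
{"method": "carry_out", "body": {"increments": [0,0,0,0,0,0,-0.3,0,0,0,0,0,0,-0.3,0,0,0.001,0,0,0,-0.3,0,0,0.001,0,0,0,-0.3,0,0,0.002,0,0,0,-0.3,0,0,0.002,0,0,0,-0.3,0,0,0.0025,0,0,0,-0.3,0,0,0.0025,0,0,0,-0.3,0,0,0.0025,0,0,0,-0.3,0,0,0.0025,0,0,0,-0.3]}}

```text
time: 20.4
tool_pos: [617.2, -5.4, 16.0]
tcp_rot: [180.0, 0.0, 96.6]
ft_force: [-5.5, 1.0, 6.0]
finger_gap: 38.3
grip_force: 62.7
```

```bash
python3 - <<'E'
from h import *
W=[((617.2,-5.3,110),96.6),((469.6,192.3,110),87.9),((469.6,192.3,5),87.9),((469.6,192.3,110),87.9),((540,-20,110),87.9),((627,-237.5,110),87.9),((627,-237.5,8),87.9),((627,-237.5,110),87.9),
((467.5,-181.6,110),87.9),((467.5,-181.6,16),87.9),((467.5,-181.6,110),87.9),((550,0,110),87.9),((642.1,170.5,110),87.9)]
for (p,y),(q,w) in zip(W,W[1:]): print(q,w,*[x.tolist() for x in goto((p,[180,0,y]),q,w)])
E
```

```text
(469.6, 192.3, 110) 87.9 [0.5331, -0.3098, -0.0] [0.0, -0.0, 0.0242]
(469.6, 192.3, 5) 87.9 [-0.0, -0.0, 0.2625] [0.0, 0.0, 0.0]
(469.6, 192.3, 110) 87.9 [0.0, 0.0, -0.2625] [0.0, 0.0, 0.0]
(540, -20, 110) 87.9 [-0.5239, 0.1953, 0.0] [0.0, 0.0, 0.0]
(627, -237.5, 110) 87.9 [-0.5354, 0.2373, 0.0] [0.0, 0.0, 0.0]
(627, -237.5, 8) 87.9 [-0.0, -0.0, 0.255] [0.0, 0.0, 0.0]
(627, -237.5, 110) 87.9 [0.0, 0.0, -0.255] [0.0, 0.0, 0.0]
(467.5, -181.6, 110) 87.9 [0.125, -0.4036, -0.0] [0.0, 0.0, 0.0]
(467.5, -181.6, 16) 87.9 [-0.0, -0.0, 0.235] [0.0, 0.0, 0.0]
(467.5, -181.6, 110) 87.9 [0.0, 0.0, -0.235] [0.0, 0.0, 0.0]
(550, 0, 110) 87.9 [0.4613, 0.1895, 0.0] [0.0, 0.0, 0.0]
(642.1, 170.5, 110) 87.9 [0.4344, 0.2145, 0.0] [0.0, 0.0, 0.0]
```

Call:
{"method": "carry_out", "body": {"increments": [0,0,0,0,0,0,0,0,0,0,0,0,0,0.3,0,0,0,0,0,0,0.45,0,0,0,0,0,0,0.45,0,0,-0.02,0,0,0,0.45,0,0,-0.06,0,0,0,0.45,0,0,-0.12,0,0,0,0.45,0,0,-0.18,0,0,0,0.45,0,0,-0.22,0,0,0,0.7,0,0,-0.2375,0,0,0,1]}}

```text
time: 21.65
tool_pos: [618.0, -5.5, 111.9]
tcp_rot: [179.9, 0.0, 96.6]
ft_force: [1.0, 0.5, 1.0]
finger_gap: 85.3
grip_force: 0.0
```

Call:
{"method": "carry_out", "body": {"increments": [0.05,-0.03,0,0,0,0,1,0.12,-0.07,0,0,0,0.006,1,0.2,-0.12,0,0,0,0.01,1,0.28,-0.16,0,0,0,0.014,1,0.36,-0.21,0,0,0,0.018,1,0.44,-0.26,0,0,0,0.022,1,0.5,-0.29,0,0,0,0.0242,1,0.5331,-0.3098,0,0,0,0.0242,1,0.5331,-0.3098,0,0,0,0.0242,1,0.5331,-0.3098,0,0,0,0.0242,1]}}

```text
time: 22.9
tool_pos: [470.1, 191.7, 110.0]
tcp_rot: [180.0, 0.0, 87.9]
ft_force: [-0.1, -0.1, -0.1]
finger_gap: 85.4
grip_force: 0.0
```

```bash
python3 - <<'E'
from h import *
im,c=shot('wrist','w5')
im2,_=shot('scene','s5')
v=np.vstack([cv2.resize(im,(400,300)),cv2.resize(im2[130:330,150:440],(400,276))])
cv2.imwrite('pics/v5.png',v[:,:,::-1])
print(proj(c,[(469.6,192.3,30)])*400/560)
E
```

```text
[[196.74227698 155.7622174 ]]
```

View pics/v5.png

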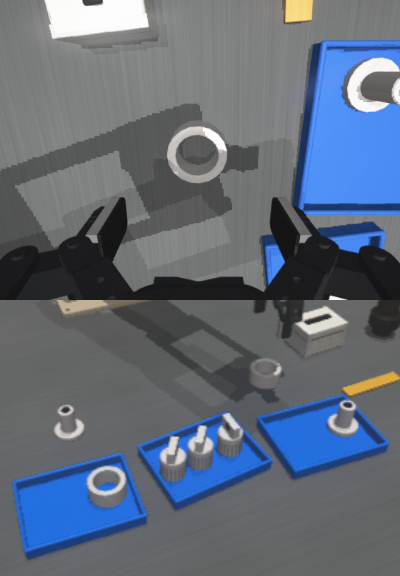

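Three plugs now stand in the plug tray (lower half). The ring is centred between the fingers at about (197,152), roughly 3 mm off along the pad width, which is harmless. I'll pick it.

Call:
{"method": "carry_out", "body": {"increments": [0,0,0.04,0,0,0,1,0,0,0.09,0,0,0,1,0,0,0.14,0,0,0,1,0,0,0.19,0,0,0,1,0,0,0.24,0,0,0,1,0,0,0.2575,0,0,0,1,0,0,0.2625,0,0,0,1,0,0,0.2625,0,0,0,0.4,0,0,0.2625,0,0,0,0.1,0,0,0.2625,0,0,0,0.1], "force": 60}}

```text
time: 24.25
tool_pos: [470.6, 192.6, 6.4]
tcp_rot: [179.9, -0.0, 87.9]
ft_force: [-0.9, -0.2, 5.8]
finger_gap: 56.3
grip_force: 63.9
```

Call:
{"method": "carry_out", "body": {"increments": [0,0,0,0,0,0,0.1,0,0,0,0,0,0,0.1,0,0,-0.01,0,0,0,0.1,0,0,-0.05,0,0,0,0.1,0,0,-0.1,0,0,0,0.1,0,0,-0.15,0,0,0,0.1,0,0,-0.2,0,0,0,0.1,0,0,-0.24,0,0,0,0.1,0,0,-0.2625,0,0,0,0.1,0,0,-0.2625,0,0,0,0.1]}}

```text
time: 25.5
tool_pos: [470.1, 192.4, 110.8]
tcp_rot: [179.9, -0.0, 87.9]
ft_force: [0.8, -0.4, -3.5]
finger_gap: 56.3
grip_force: 64.8
```

Call:
{"method": "carry_out", "body": {"increments": [-0.04,0.015,0,0,0,0,0.1,-0.1,0.037,0,0,0,0,0.1,-0.18,0.067,0,0,0,0,0.1,-0.26,0.097,0,0,0,0,0.1,-0.34,0.127,0,0,0,0,0.1,-0.42,0.157,0,0,0,0,0.1,-0.48,0.18,0,0,0,0,0.1,-0.515,0.192,0,0,0,0,0.1,-0.5239,0.1953,0,0,0,0,0.1,-0.5239,0.1953,0,0,0,0,0.1]}}

```text
time: 26.75
tool_pos: [539.5, -19.8, 109.7]
tcp_rot: [-180.0, -0.0, 87.9]
ft_force: [-0.2, 0.7, -3.8]
finger_gap: 56.4
grip_force: 64.7
```

Call:
{"method": "carry_out", "body": {"increments": [-0.04,0.018,0,0,0,0,0.1,-0.1,0.044,0,0,0,0,0.1,-0.18,0.08,0,0,0,0,0.1,-0.26,0.115,0,0,0,0,0.1,-0.34,0.15,0,0,0,0,0.1,-0.42,0.186,0,0,0,0,0.1,-0.49,0.217,0,0,0,0,0.1,-0.525,0.233,0,0,0,0,0.1,-0.5354,0.2373,0,0,0,0,0.1,-0.5354,0.2373,0,0,0,0,0.1]}}

```text
time: 28.0
tool_pos: [626.6, -236.9, 109.8]
tcp_rot: [-180.0, -0.0, 87.9]
ft_force: [0.7, -0.0, -3.7]
finger_gap: 56.2
grip_force: 64.8
```

Call:
{"method": "carry_out", "body": {"increments": [0,0,0.03,0,0,0,0.1,0,0,0.08,0,0,0,0.1,0,0,0.13,0,0,0,0.1,0,0,0.18,0,0,0,0.1,0,0,0.22,0,0,0,0.1,0,0,0.24,0,0,0,0.1,0,0,0.246,0,0,0,0.1,0,0,0.25,0,0,0,0.1,0,0,0.2525,0,0,0,0.1,0,0,0.2525,0,0,0,0.1]}}

```text
time: 29.25
tool_pos: [627.1, -237.8, 9.6]
tcp_rot: [180.0, 0.0, 87.9]
ft_force: [0.1, -1.3, -4.2]
finger_gap: 56.5
grip_force: 64.8
```

Call:
{"method": "carry_out", "body": {"increments": [0,0,0,0,0,0,0.1,0,0,0,0,0,0,0.1,0,0,0.001,0,0,0,0.1,0,0,0.001,0,0,0,0.1,0,0,0.002,0,0,0,0.1,0,0,0.002,0,0,0,0.1,0,0,0.0025,0,0,0,0.1,0,0,0.0025,0,0,0,0.1,0,0,0.0025,0,0,0,0.1,0,0,0.0025,0,0,0,0.1]}}

```text
time: 30.5
tool_pos: [627.2, -237.8, 9.5]
tcp_rot: [180.0, 0.0, 87.9]
ft_force: [-4.8, 2.7, 10.2]
finger_gap: 56.6
grip_force: 66.1
```

Call:
{"method": "carry_out", "body": {"increments": [0,0,0,0,0,0,0.4,0,0,0,0,0,0,0.65,0,0,0,0,0,0,0.65,0,0,0,0,0,0,0.65,0,0,-0.02,0,0,0,0.65,0,0,-0.06,0,0,0,0.65,0,0,-0.12,0,0,0,0.65,0,0,-0.18,0,0,0,0.65,0,0,-0.23,0,0,0,0.65,0,0,-0.255,0,0,0,0.65]}}

```text
time: 31.75
tool_pos: [627.7, -238.1, 112.5]
tcp_rot: [179.8, 0.1, 87.9]
ft_force: [0.5, -0.9, -0.1]
finger_gap: 70.5
grip_force: 0.0
```

Call:
{"method": "carry_out", "body": {"increments": [0.01,-0.03,0,0,0,0,0.65,0.03,-0.09,0,0,0,0,0.65,0.05,-0.16,0,0,0,0,0.65,0.07,-0.23,0,0,0,0,0.65,0.09,-0.3,0,0,0,0,0.65,0.11,-0.36,0,0,0,0,0.65,0.12,-0.39,0,0,0,0,0.65,0.125,-0.4036,0,0,0,0,0.65,0.125,-0.4036,0,0,0,0,0.65,0.125,-0.4036,0,0,0,0,0.65]}}

```text
time: 33.0
tool_pos: [467.9, -181.9, 110.2]
tcp_rot: [180.0, 0.0, 87.9]
ft_force: [0.1, -0.8, -0.1]
finger_gap: 70.6
grip_force: 0.0
```

```bash
python3 - <<'E'
from h import *
im,c=shot('wrist','w6')
im2,_=shot('scene','s6')
v=np.vstack([cv2.resize(im,(400,300)),cv2.resize(im2[130:330,150:440],(400,276))])
cv2.imwrite('pics/v6.png',v[:,:,::-1])
print(proj(c,[(467.5,-181.6,50)])*400/560)
E
```

```text
[[196.73833918 163.67964064]]
```

View pics/v6.png

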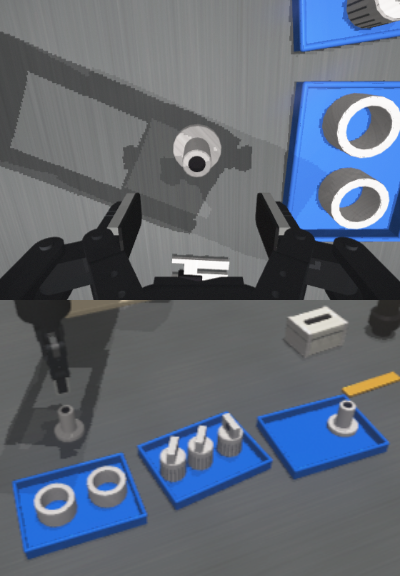

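The ring stands flat in its tray, and the bush bore at (198,163) matches the prediction of (197,164). I'll pick the bush.

Call:
{"method": "carry_out", "body": {"increments": [0,0,0.04,0,0,0,0.65,0,0,0.09,0,0,0,0.65,0,0,0.14,0,0,0,0.65,0,0,0.19,0,0,0,0.5,0,0,0.22,0,0,0,0.3,0,0,0.235,0,0,0,0.2,0,0,0.235,0,0,0,0,0,0,0.235,0,0,0,-0.6,0,0,0.235,0,0,0,-0.6,0,0,0.235,0,0,0,-0.6], "force": 50}}

```text
time: 34.35
tool_pos: [468.0, -182.0, 16.9]
tcp_rot: [179.9, 0.0, 87.9]
ft_force: [-0.5, 0.4, 4.8]
finger_gap: 24.2
grip_force: 49.6
```

Call:
{"method": "carry_out", "body": {"increments": [0,0,0,0,0,0,-0.6,0,0,0,0,0,0,-0.6,0,0,-0.01,0,0,0,-0.6,0,0,-0.04,0,0,0,-0.6,0,0,-0.08,0,0,0,-0.6,0,0,-0.13,0,0,0,-0.6,0,0,-0.18,0,0,0,-0.6,0,0,-0.22,0,0,0,-0.6,0,0,-0.235,0,0,0,-0.6,0,0,-0.235,0,0,0,-0.6]}}

```text
time: 35.6
tool_pos: [467.4, -181.7, 110.4]
tcp_rot: [180.0, 0.0, 87.9]
ft_force: [-0.3, -0.0, -2.9]
finger_gap: 23.8
grip_force: 49.2
```

Call:
{"method": "carry_out", "body": {"increments": [0.04,0.016,0,0,0,0,-0.6,0.09,0.037,0,0,0,0,-0.6,0.16,0.066,0,0,0,0,-0.6,0.23,0.094,0,0,0,0,-0.6,0.3,0.123,0,0,0,0,-0.6,0.37,0.152,0,0,0,0,-0.6,0.43,0.177,0,0,0,0,-0.6,0.455,0.187,0,0,0,0,-0.6,0.4613,0.1895,0,0,0,0,-0.6,0.4613,0.1895,0,0,0,0,-0.6]}}

```text
time: 36.85
tool_pos: [549.5, -0.4, 109.7]
tcp_rot: [-180.0, 0.0, 87.9]
ft_force: [-0.9, -0.0, -3.1]
finger_gap: 23.9
grip_force: 49.3
```

Call:
{"method": "carry_out", "body": {"increments": [0.04,0.02,0,0,0,0,-0.6,0.09,0.044,0,0,0,0,-0.6,0.16,0.079,0,0,0,0,-0.6,0.23,0.114,0,0,0,0,-0.6,0.3,0.148,0,0,0,0,-0.6,0.36,0.178,0,0,0,0,-0.6,0.41,0.202,0,0,0,0,-0.6,0.43,0.212,0,0,0,0,-0.6,0.4344,0.2145,0,0,0,0,-0.6,0.4344,0.2145,0,0,0,0,-0.6]}}

```text
time: 38.1
tool_pos: [641.9, 170.0, 109.9]
tcp_rot: [-180.0, 0.0, 87.8]
ft_force: [-0.0, 0.4, -2.9]
finger_gap: 23.8
grip_force: 49.5
```

Call:
{"method": "carry_out", "body": {"increments": [0,0,0.03,0,0,0,-0.6,0,0,0.07,0,0,0,-0.6,0,0,0.12,0,0,0,-0.6,0,0,0.16,0,0,0,-0.6,0,0,0.19,0,0,0,-0.6,0,0,0.21,0,0,0,-0.6,0,0,0.218,0,0,0,-0.6,0,0,0.222,0,0,0,-0.6,0,0,0.225,0,0,0,-0.6,0,0,0.225,0,0,0,-0.6]}}

```text
time: 39.35
tool_pos: [642.4, 170.4, 20.4]
tcp_rot: [180.0, -0.0, 87.9]
ft_force: [0.2, 0.8, -2.8]
finger_gap: 24.3
grip_force: 49.5
```

Call:
{"method": "carry_out", "body": {"increments": [0,0,0,0,0,0,-0.6,0,0,0,0,0,0,-0.6,0,0,0.001,0,0,0,-0.6,0,0,0.001,0,0,0,-0.6,0,0,0.002,0,0,0,-0.6,0,0,0.002,0,0,0,-0.6,0,0,0.0025,0,0,0,-0.6,0,0,0.0025,0,0,0,-0.6,0,0,0.0025,0,0,0,-0.6,0,0,0.0025,0,0,0,-0.6]}}

```text
time: 40.6
tool_pos: [642.3, 170.4, 20.0]
tcp_rot: [180.0, -0.0, 87.9]
ft_force: [-5.1, -1.3, 7.0]
finger_gap: 24.4
grip_force: 50.1
```

Contact confirmed. I'll release to about 45 mm and lift to a viewing height.

Call:
{"method": "carry_out", "body": {"increments": [0,0,0,0,0,0,-0.2,0,0,0,0,0,0,0.1,0,0,0,0,0,0,0.1,0,0,0,0,0,0,0.1,0,0,-0.02,0,0,0,0.1,0,0,-0.06,0,0,0,0.1,0,0,-0.12,0,0,0,0.1,0,0,-0.18,0,0,0,0.1,0,0,-0.25,0,0,0,0.1,0,0,-0.32,0,0,0,0.1]}}

```text
time: 41.85
tool_pos: [642.5, 170.4, 149.6]
tcp_rot: [179.9, -0.0, 87.9]
ft_force: [-0.1, -0.3, -0.1]
finger_gap: 46.7
grip_force: 0.0
```

Call:
{"method": "carry_out", "body": {"increments": [0.02,-0.05,-0.05,0,0,0,0.1,0.04,-0.1,-0.1,0,0,0,0.1,0.06,-0.15,-0.15,0,0,0,0.1,0.08,-0.2,-0.2,0,0,0,0.1,0.1,-0.25,-0.25,0,0,0,0.1,0.12,-0.3,-0.28,0,0,0,0.1,0.15,-0.35,-0.3,0,0,0,0.1,0.15,-0.35,-0.3,0,0,0,0.1,0.15,-0.35,-0.3,0,0,0,0.1,0.15,-0.35,-0.3,0,0,0,0.1]}}

```text
time: 43.1
tool_pos: [504.6, 235.2, 266.3]
tcp_rot: [-179.9, 0.0, 87.8]
ft_force: [0.5, 0.4, -0.4]
finger_gap: 47.2
grip_force: 0.0
```

```bash
python3 - <<'E'
from h import *
im,c=shot('scene','s7');im2,_=shot('side','d7')
v=np.vstack([cv2.resize(im[120:320,150:450],(450,300)),cv2.resize(im2[90:310,160:460],(409,300))[:, :409] if 0 else cv2.resize(im2[100:300,160:460],(450,300))])
cv2.imwrite('pics/v7.png',v[:,:,::-1])
E
```

```text
(no output)
```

View pics/v7.png

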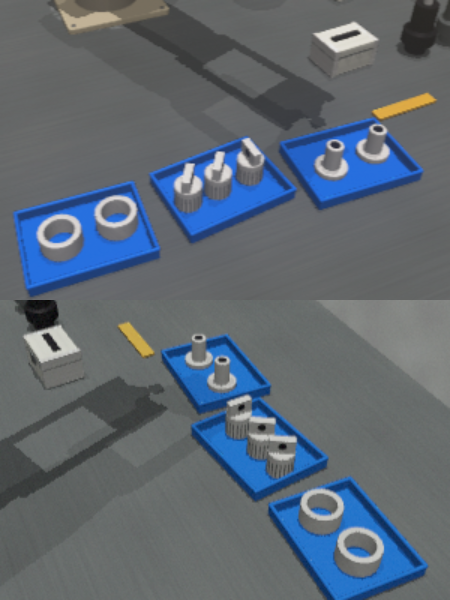

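Both views show all four parts upright on their tray floors, with the stock parts and bystanders in place and the gripper clear. I'll hand it in.

```bash
python3 -c "
from bench import order
print(order.hand_in())"
```

```text
the job is handed in; nothing more can be done
None
```

All four loose parts (two plugs, ring and bush) now stand upright in the trays of their own kind; the last camera views showed nothing else moved, and the job was handed in at about 43 s of the 109 s allowed.

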